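Stack blanks on the welding positioner and make it live

TASK

Switch the welding positioner's isolator off before touching any of the steel discs, swing the torch bridge out of the way, and lay all the steel discs from the bench flat in one centred stack on the middle of the copper plate, largest at the bottom and smallest on top. Then swing the bridge back over the stack until it rests fully home in its catch, and only then switch the isolator back on. Leave the other things on the bench where they are.

Things in the scene. Friction and masses are not known exactly. Their poses are not given: they have to be found in the camera images.
- plate_centre (a point): centre of the top of the positioner's round copper plate (130 mm across, level, 50 mm above the bench, on a fixed green block 180 x 220 mm, 46 mm high). z up; the bridge's hinge post (28 mm thick, top at 134 mm) stands 90 mm along +y from here, the catch post (18 mm wide, mouth open to +x, jaws up to 138 mm) 90 mm along -y.
- bridge_hinge (a point): vertical hinge axis of the torch bridge at the mid height (122 mm) of its bar; fixed to the positioner, same axes as plate_centre.
- bridge (a joint): torch bridge angle (rad): 0 = closed, bar in the catch, spanning over the middle of the plate; grows to 1.75 as it swings level, counter-clockwise from above, out to the positioner's +x side. Steel bar 14 mm wide, 116 to 128 mm above the bench, reaching 195 mm from the hinge. Stays where left (about 1 N at the handle moves it). Starts over the plate, at 0 to 0.35.
- bridge_handle (a point): middle of the bridge's upright black round handle: 16 mm thick, 128 to 172 mm above the bench (this point at 150 mm), 130 mm from the hinge along the bar. A grey torch body (24 mm thick, top 173 mm above the bench) stands on the bar halfway between hinge and handle.
- isolator_box: fixed grey isolator box 110 x 130 x 45 mm, origin under its centre; its lever tilts about the box's y axis on a pivot 56 mm above the bench, over the origin.
- isolator (a joint): isolator lever (rad): 0 = off, leaning 0.55 rad to the box's -x side (the robot's side); 1.1 = on, leaning 0.55 rad to its +x side. A heavy lever: past upright (0.55) it falls over to the nearer end and rests there; about 1.5 N at the grip lifts it. Starts on.
- isolator_grip (a point): centre of the lever's black cross grip: a bar 16 mm thick, 64 mm long along the box's y, 80 mm from the pivot, on a steel blade 10 mm thick and 24 mm wide. It is 124 mm above the bench at either end of the throw, 136 mm when upright.
- disc68: loose flat round steel blank, 68 mm across, 10 mm thick, origin at its very centre (5 mm above what it lies on), z its axis; either face may be up. May be absent.
- disc60: loose flat round steel blank, 60 mm across, 10 mm thick, origin at its very centre (5 mm above what it lies on), z its axis; either face may be up. May be absent.
- disc52: loose flat round steel blank, 52 mm across, 10 mm thick, origin at its very centre (5 mm above what it lies on), z its axis; either face may be up. May be absent.
- disc44: loose flat round steel blank, 44 mm across, 10 mm thick, origin at its very centre (5 mm above what it lies on), z its axis; either face may be up. May be absent.
- disc36: loose flat round steel blank, 36 mm across, 10 mm thick, origin at its very centre (5 mm above what it lies on), z its axis; either face may be up. May be absent.
- pliers: loose pliers, about 150 mm long and 50 mm wide, 12 mm high, lying flat; origin near the joint. Not part of the job.
- wire_brush: loose hand brush 160 mm long, lying; origin under its middle. Not part of the job.
- bung_a: loose steel bung, a ring 28 mm across, 16 mm high; origin at its underside. Not part of the job.
- bung_b: the same kind of bung as bung_a. Not part of the job.
- magnet_square: loose grey magnetic square 75 x 75 x 15 mm; origin under its middle. Not part of the job.
- spray_can: loose spray can 54 mm across, 150 mm tall, upright. Not part of the job.
- pipe_offcut: loose upright piece of pipe 52 mm across, 80 mm tall. Not part of the job.
There are look-alikes about, which are no part of the job. Leave any green or turquoise look-alike of the isolator_box alone.

How it is judged:
On the way, in this order (a step that is already met when the one before it is completed fails the run):
1. the isolator is switched off (value of joint isolator below 0.12 rad), for 0.2 s.
2. with the isolator off, the bridge is swung clear of the plate (value of joint isolator below 0.12 rad and value of joint bridge above 0.7 rad), for 0.2 s.
3. with the isolator off, all discs lie in a centred stack on the plate, largest at the bottom (value of joint isolator below 0.12 rad and horizontal distance between each of disc68, disc60, disc52, disc44, disc36 and plate_centre below 0.007 m and angle between the z axis of each of disc68, disc60, disc52, disc44, disc36 and the z axis of plate_centre, either way round below 0.1 rad and z of disc68 in the frame of plate_centre between 0.002 and 0.009 m and linear speed of each of disc68, disc60, disc52, disc44, disc36 below 0.02 m/s and ((angle between disc68's own z axis and vertical below 1.5 rad and z of each of disc60, disc52, disc44, disc36 in the frame of disc68 above 0.007 m) or (angle between disc68's own z axis and vertical above 1.6 rad and z of each of disc60, disc52, disc44, disc36 in the frame of disc68 below -0.007 m)) and z of disc60 in the frame of plate_centre between 0.002 and 0.019 m and ((angle between disc60's own z axis and vertical below 1.5 rad and z of each of disc52, disc44, disc36 in the frame of disc60 above 0.007 m) or (angle between disc60's own z axis and vertical above 1.6 rad and z of each of disc52, disc44, disc36 in the frame of disc60 below -0.007 m)) and z of disc52 in the frame of plate_centre between 0.002 and 0.029 m and ((angle between disc52's own z axis and vertical below 1.5 rad and z of each of disc44, disc36 in the frame of disc52 above 0.007 m) or (angle between disc52's own z axis and vertical above 1.6 rad and z of each of disc44, disc36 in the frame of disc52 below -0.007 m)) and z of disc44 in the frame of plate_centre between 0.002 and 0.039 m and ((angle between disc44's own z axis and vertical below 1.5 rad and z of disc36 in the frame of disc44 above 0.007 m) or (angle between disc44's own z axis and vertical above 1.6 rad and z of disc36 in the frame of disc44 below -0.007 m)) and z of disc36 in the frame of plate_centre between 0.002 and 0.049 m), for 0.3 s.
4. with the isolator off, the bridge is closed over the stack (all of step 3 and value of joint bridge below 0.05 rad), for 0.2 s.
5. the isolator is switched on again (value of joint isolator above 0.98 rad and value of joint bridge below 0.05 rad), for 0.2 s.
At the end, for the whole second after the job is handed in: Isolator lever on (above 0.98 rad), bridge in its catch (below 0.05 rad), and every disc present lying flat (tilt under 0.1 rad) and at rest in one stack on the plate, its centre within 7 mm of the plate's axis, each disc above every larger one (all of step 5 and velocity of joint bridge below 0.05 rad/s and horizontal distance between each of disc68, disc60, disc52, disc44, disc36 and plate_centre below 0.007 m and angle between the z axis of each of disc68, disc60, disc52, disc44, disc36 and the z axis of plate_centre, either way round below 0.1 rad and z of disc68 in the frame of plate_centre between 0.002 and 0.009 m and linear speed of each of disc68, disc60, disc52, disc44, disc36 below 0.02 m/s and ((angle between disc68's own z axis and vertical below 1.5 rad and z of each of disc60, disc52, disc44, disc36 in the frame of disc68 above 0.007 m) or (angle between disc68's own z axis and vertical above 1.6 rad and z of each of disc60, disc52, disc44, disc36 in the frame of disc68 below -0.007 m)) and z of disc60 in the frame of plate_centre between 0.002 and 0.019 m and ((angle between disc60's own z axis and vertical below 1.5 rad and z of each of disc52, disc44, disc36 in the frame of disc60 above 0.007 m) or (angle between disc60's own z axis and vertical above 1.6 rad and z of each of disc52, disc44, disc36 in the frame of disc60 below -0.007 m)) and z of disc52 in the frame of plate_centre between 0.002 and 0.029 m and ((angle between disc52's own z axis and vertical below 1.5 rad and z of each of disc44, disc36 in the frame of disc52 above 0.007 m) or (angle between disc52's own z axis and vertical above 1.6 rad and z of each of disc44, disc36 in the frame of disc52 below -0.007 m)) and z of disc44 in the frame of plate_centre between 0.002 and 0.039 m and ((angle between disc44's own z axis and vertical below 1.5 rad and z of disc36 in the frame of disc44 above 0.007 m) or (angle between disc44's own z axis and vertical above 1.6 rad and z of disc36 in the frame of disc44 below -0.007 m)) and z of disc36 in the frame of plate_centre between 0.002 and 0.049 m); the robot touches nothing.
It fails at once if a disc was handled while the isolator was on (value of joint isolator above 0.55 rad and contact force between any of disc68, disc60, disc52, disc44, disc36 and the fingers above 2 N).
It fails at once if another thing on the bench was moved by more than 50 mm (distance of any of pliers, wire_brush, bung_a, bung_b, magnet_square, spray_can, pipe_offcut from where it was at the start of the episode above 0.05 m).
Of disc68, disc60, disc52, disc44, disc36 only 3 to 5 are there at a start; the rules pass over those that are not, and their reading is None.
At some moment in a run one of disc68, disc60, disc52, disc44, disc36 may be knocked a few centimetres aside while the robot is not near it.
Once in a run the grip may slacken for a moment while it holds something.
It also fails if it takes over 210 s, if anything falls off the work surface, if the arm or the gripper's body presses on something with over 40 N, if the wrist force passes 120 N, or if a joint passes its speed limit or range.

ROBOT

A 6-joint arm with a two-finger parallel gripper is mounted at the origin on the work surface. World frame = base frame: x ahead of the robot, y to its left, z up, the work surface at z = 0. Lengths are in m, angles in rad, forces in N, time in s.
With the tool pointing down it reaches from about 0.25 to 0.8 m from the base axis. Payload 8.5 kg.
Tool frame: the origin (TCP) lies at the very end of the fingers, on their centre line; the grasp point (between the pads) lies 19 mm behind it; z points along the fingers, y is the line along which they close (so a half turn about z gives the same grasp; the last joint's range is limited). The gripper opens to 85 mm and grips with 20 to 120 N. Pads are 22 mm wide; open, the fingers measure 114 mm over their backs; the gripper's body (76 mm by 85 mm) begins 54 mm behind the grasp point. The pads swing forward as they close: fully open they stand 13 mm farther back than shut.
Start: joints at [-1.216, 0.238, -0.013, 1.319, 0, 1.571], TCP at [0.182, -0.492, 0.231] pointing down, gripper open.
Joint ranges: [-2.66, 2.66], [-1.03, 1.9], [-1.14, 1.46], [-1.82, 2.27], [-1.45, 1.34], [-3.14, 3.14]. Speed limits (rad/s): [2.22, 2.22, 2.79, 3.14, 3.14, 3.14].

INTERFACE

Orientations are given as a unit quaternion [x, y, z, w].
In Python, from station import bot gives the robot as it stands.
- The arm moves only by the shell command python3 -m jog 'ROWS' [OPENING]. ROWS is JSON, a list of rows, each a list of 4 numbers: the shift along the tool's x, y, z in mm, then the turn about the tool's z in rad. A call has 1 to 20 rows; each row is the pose to reach, as a shift and turn from the pose commanded when the call began, along the tool's axes at that moment; what a row does not reach only later rows make up. A row lasts 1/8 s, in which the tool goes at most 62.5 mm and 10.7 degrees, less where a joint would pass 70% of its speed; a pose out of reach is approached as far as the arm can. A call with a gripper value outside its range is refused whole. OPENING is the opening, from 0 (shut) to 1 (fully open), set as the call begins (- or left out, the last holds). The fingers move at their own pace and stop on an object; the grip force is fixed at half the most. Time passes only in rows, so rows that repeat a pose let the fingers close. It gives the time, the measured TCP pose, the force, the opening and the grip force at its end, in the units of the state.
- bot.get_state(): the state, without advancing time (a new reading comes with each control period).
- bot.grab_frame(name): name is "scene" or "top" or "wrist"; returns a dict with "pixels" (384x512x3 uint8, blue, green, red), "fx", "fy", "cx", "cy" (pixels), "position" and "attitude" of the camera in the world. Camera axes: x right, y down, z forward; pixel columns grow to the right and rows downward; lengths in m; the calibration is good to about 2 mm. A picture is of the moment at which its call begins. There is no depth.
- bot.hand_in(): hands the job in; it is judged then, once.
The state is a dict: "time": time; "q": joint angles; "joint_vel": joint speeds; "tau": joint torques, N m; "eef_pos": TCP position; "orientation": TCP orientation; "contact_force": force on the tool from outside, world axes, zero at the start; "wrist_torque": the same for the moment, N m; "finger_gap": opening from 0.0 (shut) to 1.0 (fully open); "gripper_force": force on a finger pad.
Only numpy, scipy, OpenCV 4.12 (cv2) and the standard library are available. Lean on these libraries where they do the work, as an engineer would, in place of code of your own. Each camera call takes 0.05 s, during which the arm holds its last target. There are 200 camera calls.

## Working session

There is one attempt and no reset: what is moved stays moved. The work goes in short steps, Python scripts to look and compute and a shell command to move; the robot and the scene stay as the last step left them, time stands still between calls to the robot, and variables do not carry over. Pictures are saved under pics/ and viewed, at most 18 in all, crops included, and the job is handed in when it is done.

```bash
ls; mkdir -p pics; cat > h.py <<'E'
import numpy as np, cv2
from scipy.spatial.transform import Rotation as R
from station import bot
def grab(n,save=None):
    f=bot.grab_frame(n); f['pixels']=np.array(f['pixels'],np.uint8)
    if save: cv2.imwrite('pics/'+save,f['pixels'])
    return f
def Rc(f):
    a=np.array(f['attitude'],float)
    return a if a.shape==(3,3) else R.from_quat(a).as_matrix()
def ray(f,u,v,z):
    d=Rc(f)@np.array([(u-f['cx'])/f['fx'],(v-f['cy'])/f['fy'],1]); p=np.array(f['position'])
    return p+d*(z-p[2])/d[2]
def proj(f,P):
    c=Rc(f).T@(np.array(P)-np.array(f['position'])); return c[0]/c[2]*f['fx']+f['cx'],c[1]/c[2]*f['fy']+f['cy']
E
python3 - <<'E'
from h import *
a=grab('scene','s0.png');b=grab('top','t0.png')
for n,f in(('s',a),('t',b)): print(n,f['fx'],f['fy'],f['cx'],f['cy'],f['position'],f['attitude'],f['pixels'].shape)
cv2.imwrite('pics/t0b.png',cv2.resize(b['pixels'],(800,600)))
cv2.imwrite('pics/s0b.png',cv2.resize(a['pixels'],(800,600)))
print(bot.get_state())
E
```

```text
pics
s 469.32608209462063 469.32608209462063 257.7730557562628 196.93090686721465 [ 1.19480953 -0.49270137  0.91046477] [ 0.82973309  0.37764282 -0.16555707 -0.37619112] (384, 512, 3)
t 390.5386041303476 390.5386041303476 257.39761973150456 191.78285592038827 [0.37785303 0.15085263 1.07576194] [-0.69983321  0.71088348 -0.05127378  0.04742517] (384, 512, 3)
{'time': 0.1, 'q': array([-1.21601340e+00,  2.38730247e-01, -1.41485169e-02,  1.31919483e+00,
        1.95337363e-05,  1.57076874e+00]), 'joint_vel': array([-0.0003061 , -0.00175227,  0.00316192, -0.00168198,  0.00012443,
        0.00135998]), 'tau': array([ 3.33335875e-04, -5.39719820e+01,  3.46999061e+01,  1.34858055e-02,
        8.31833700e-05, -5.94912439e-07]), 'eef_pos': array([ 0.18225851, -0.491964  ,  0.23074529]), 'orientation': array([ 9.84304716e-01,  1.76476111e-01, -1.03072825e-04, -6.30337692e-04]), 'contact_force': array([ 0.74888196, -0.16018661,  0.45770853]), 'wrist_torque': array([-0.02433077, -0.04284128,  0.04292051]), 'gripper_force': 0.0, 'finger_gap': 0.9997751698776192}
```

View pics/t0b.png

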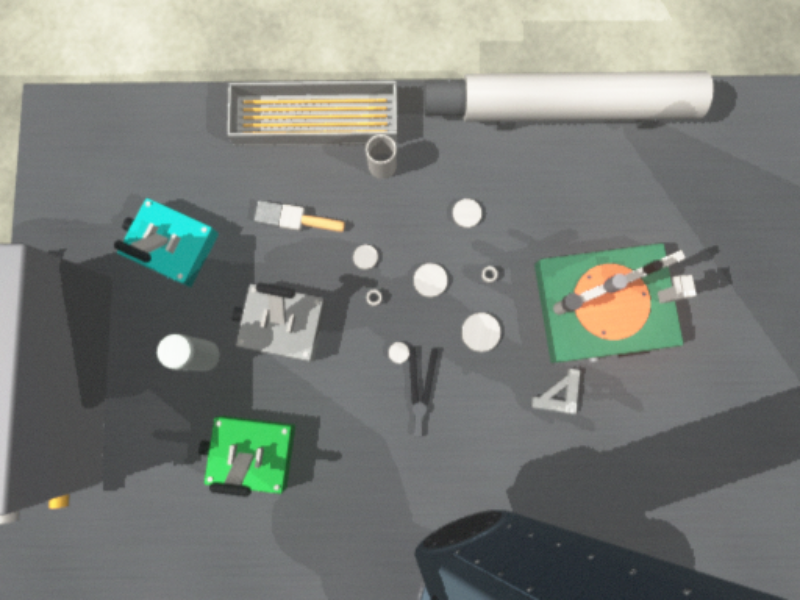

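View pics/s0b.png

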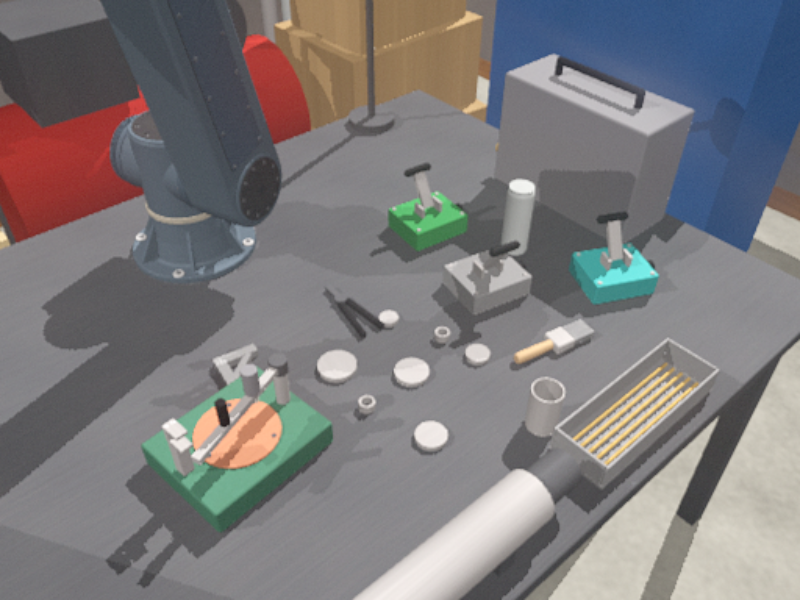

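Top view (800x600): there are three lever boxes, grey (280,320), green (248,455) and turquoise (166,240). The grey one fits the description and its lever leans away from the robot, so it is on. The white discs are at (481,332), (430,280), (467,213), (366,257) and (399,352), the last one beside the pliers. The positioner is at (612,302), with its bridge part open. Next I measure these and confirm with an enlarged crop.

```bash
cat > m.py <<'E'
from h import *
def discs(f,thr=165,z=.010):
    im=f['pixels']; m=((im.min(2)>thr)).astype(np.uint8)
    out=[]
    for c in cv2.findContours(m,0,2)[0]:
        if cv2.contourArea(c)<60: continue
        (u,v),r=cv2.minEnclosingCircle(c)
        P=ray(f,u,v,z); Q=ray(f,u+r,v,z)
        fill=cv2.contourArea(c)/(np.pi*r*r)
        if fill>.7: 
            M=cv2.moments(c);u2,v2=M['m10']/M['m00'],M['m01']/M['m00'];P=ray(f,u2+.0,v2,z)
            A=cv2.contourArea(c)+cv2.arcLength(c,True)/2
            s=np.linalg.norm(ray(f,u+1,v,z)-ray(f,u,v,z))*1000
            out.append((round(u2),round(v2),np.round(P[:2]*1000,1),round(2*s*np.sqrt(A/np.pi),1),round(fill,2)))
    return out
E
python3 - <<'E'
from m import *
f=grab('top'); im=f['pixels']; hsv=cv2.cvtColor(im,cv2.COLOR_BGR2HSV)
for d in discs(f): print(d)
H,S,V=cv2.split(hsv)
def big(m): return max(cv2.findContours(m.astype(np.uint8),0,2)[0],key=cv2.contourArea)
o=cv2.convexHull(big((H<15)&(S>90)&(V>120)&(np.arange(512)>330)[None,:])); e=cv2.fitEllipse(o); print('plate',e,ray(f,*e[0],.05))
g=(H>60)&(H<85)&(S>90)&(np.arange(512)>330)[None,:]
q=cv2.boxPoints(cv2.minAreaRect(cv2.convexHull(big(g)))); print('block',[np.round(ray(f,*p,.046)[:2]*1000) for p in q])
# grey box
m=np.zeros(im.shape[:2],bool); m[170:240,145:215]=1
gb=big((V>110)&(S<40)&m); q=cv2.boxPoints(cv2.minAreaRect(gb)); C=np.array([ray(f,*p,.045)[:2]*1000 for p in q]);print('box',np.round(C),C.mean(0))
mm=np.zeros(im.shape[:2],bool); mm[178:192,160:195]=1
k=big((V<45)&mm); r=cv2.minAreaRect(k); print('grip',r,ray(f,*r[0],.132))
c1=cv2.resize(im[120:340,60:260],(545,600),interpolation=2); c2=cv2.resize(im[150:280,330:470],(255,237),interpolation=2)
cv2.imwrite('pics/c1.png',np.hstack([c1,np.vstack([c2,np.zeros((600-237,255,3),np.uint8)])]))
E
```

```text
(255, 225, array([435.5, 152.5]), np.float64(36.9), 0.84)
(111, 224, array([444.2, 543.7]), np.float64(59.0), 0.88)
(307, 212, array([469.3,   7.7]), np.float64(67.9), 0.92)
(239, 190, array([533.7, 194.7]), np.float64(26.9), 0.77)
(275, 179, array([563.4,  94.6]), np.float64(59.7), 0.91)
(233, 164, array([607.1, 209.5]), np.float64(43.3), 0.87)
(299, 136, array([684.6,  25.6]), np.float64(52.5), 0.91)
plate ((392.92193603515625, 195.5707244873047), (41.4924201965332, 47.84932327270508), 69.07492065429688) [ 0.50637139 -0.2152223   0.05      ]
block [array([588., -86.]), array([ 617., -317.]), array([ 440., -327.]), array([ 413., -102.])]
box [[553. 425.]
 [551. 260.]
 [400. 260.]
 [402. 422.]] [476.54169534 341.62673465]Traceback (most recent call last):
  File "<stdin>", line 13, in <module>
  File "<stdin>", line 5, in big
ValueError: max() iterable argument is empty
```

```bash
python3 - <<'E'
from m import *
f=grab('top'); im=f['pixels']; hsv=cv2.cvtColor(im,cv2.COLOR_BGR2HSV)
H,S,V=cv2.split(hsv)
def hull(m): return cv2.convexHull(np.vstack([c for c in cv2.findContours(m.astype(np.uint8),0,2)[0] if cv2.contourArea(c)>15]))
w=lambda a,b,c,d:np.pad(np.ones((b-a,d-c),bool),((a,384-b),(c,512-d)))
o=hull(((H<15)|(H>170))&(S>60)&(V>90)&w(150,240,350,430))
e=cv2.fitEllipse(o); (u,v),r=cv2.minEnclosingCircle(o);print('plate',e,(u,v,r),ray(f,*e[0],.05),ray(f,u,v,.05),'exp r',.065*f['fx']/(1.0758-.05))
g=hull((H>60)&(H<85)&(S>90)&w(140,250,330,460))
q=cv2.approxPolyDP(g,6,True)[:,0]; print('block',[(tuple(p),np.round(ray(f,*map(float,p),.046)[:2]*1000)) for p in q])
gb=hull((V>135)&(S<40)&w(180,232,145,215)); q=cv2.approxPolyDP(gb,5,True)[:,0]; print('box',[(tuple(p),np.round(ray(f,*map(float,p),.045)[:2]*1000)) for p in q])
print('Vmin',V[178:195,160:195].min())
k=hull((V<60)&w(178,193,160,192)); rr=cv2.minAreaRect(k); print('grip',rr,ray(f,*rr[0],.128))
c1=cv2.resize(im[165:245,140:220],(600,600),interpolation=2); 
cv2.imwrite('pics/c1.png',c1)
cv2.imwrite('pics/c2.png',cv2.resize(im[145:245,335:475],(800,571),interpolation=2))
E
```

```text
plate ((391.18292236328125, 192.67991638183594), (47.44194030761719, 49.50146484375), 126.53297424316406) (391.0, 193.0, 24.839584350585938) [ 0.51417751 -0.21109609  0.05      ] [ 0.51332775 -0.21055502  0.05      ] exp r 24.746548321770902
block [((np.int32(423), np.int32(156)), array([ 613., -305.])), ((np.int32(436), np.int32(219)), array([ 443., -327.])), ((np.int32(355), np.int32(230)), array([ 417., -111.])), ((np.int32(344), np.int32(168)), array([584., -90.]))]
box [((np.int32(205), np.int32(193)), array([522., 284.])), ((np.int32(197), np.int32(230)), array([424., 304.])), ((np.int32(167), np.int32(224)), array([441., 383.])), ((np.int32(154), np.int32(208)), array([484., 418.])), ((np.int32(160), np.int32(182)), array([553., 404.]))]
Vmin 49
grip ((176.3235321044922, 184.70590209960938), (23.283418655395508, 4.6081767082214355), 14.03624439239502) [0.53167279 0.34332656 0.128     ]
```

View pics/c1.png

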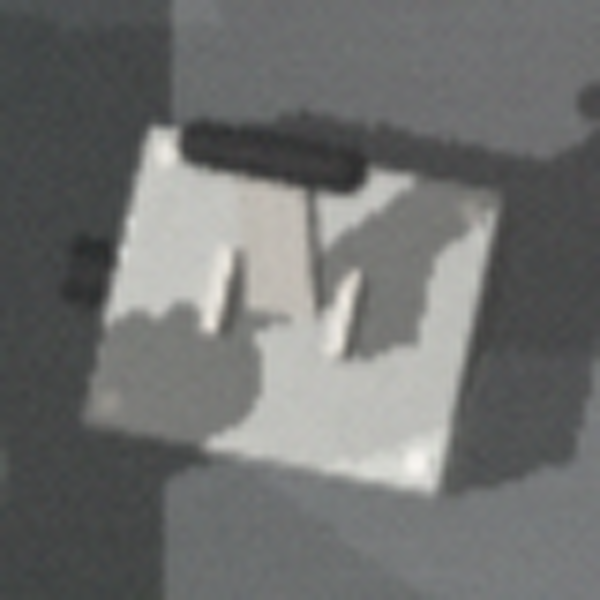

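View pics/c2.png

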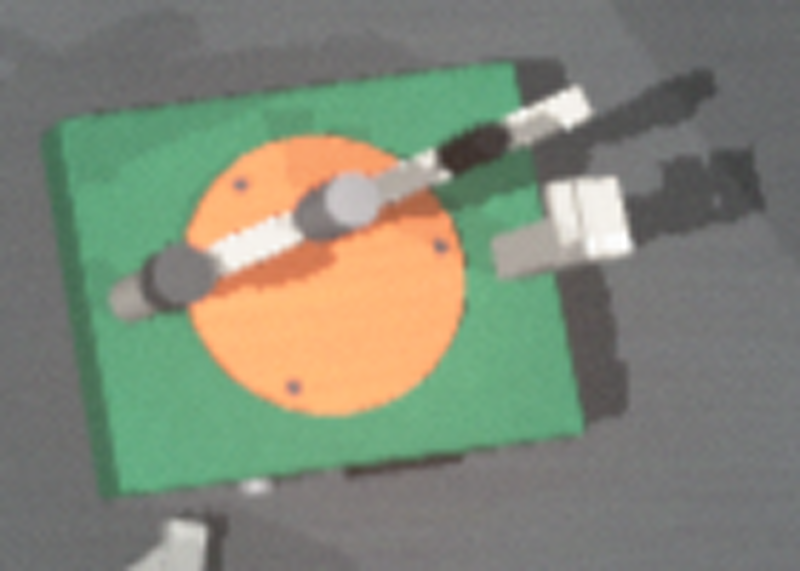

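Crop c1 confirms the grey box at (179,206) in the frame, with its grip at (176.5,185.5) leaning to +x, so it is on. Crop c2 shows the plate circle centred at about (391.5,193) with r 24.7 px (24.7 expected), the hinge at left, the handle at about (418,171) and the catch at right.

```bash
cat > go.py <<'E'
# usage: go.py x y z(mm) yaw [x y z yaw ...] -> row (mm,mm,mm,turn) from the present pose
import sys
from h import *
s=bot.get_state(); Rm=R.from_quat(s['orientation']).as_matrix(); p=s['eef_pos']*1000
yaw=np.arctan2(Rm[1,0],Rm[0,0])
a=list(map(float,sys.argv[1:]))
print('at',p.round(1),'yaw',yaw.round(3),'F',s['contact_force'].round(1),'gap',round(s['finger_gap'],3),'t',round(s['time'],1),'q6',s['q'][5].round(2))
for i in range(0,len(a),4):
    d=Rm.T@(np.array(a[i:i+3])-p); t=yaw-a[i+3]; t=(t+np.pi/2)%np.pi-np.pi/2
    print('[%.0f,%.0f,%.0f,%.2f]'%(*d,t),'q6->~',(s['q'][5]-t).round(2), d.round(1))
E
python3 - <<'E'
from h import *
f=bot.grab_frame('top')
for u,v,z in((164.4,184.1,.126),(189.1,187.9,.126),(176.7,186,.126),(179.2,206.2,.045),(391.7,193,.05),(420.3,169.8,.172),(414.5,173.5,.128),(366.5,193,.134),(366.5,191,.134)): print(ray(f,u,v,z).round(4))
for a,b in(((160,181.7),(206.7,190.3)),((151.3,221.7),(198.7,231)),((160,181.7),(151.3,221.7)),((206.7,190.3),(198.7,231))):
    d=ray(f,*a,.045)-ray(f,*b,.045); print('edge',np.linalg.norm(d).round(3),np.arctan2(d[1],d[0]).round(3))
E
python3 go.py 595 332 220 -0.2
```

```text
[0.534  0.3731 0.126 ]
[0.5236 0.3123 0.126 ]
[0.5288 0.3428 0.126 ]
[0.4874 0.3518 0.045 ]
[ 0.5133 -0.2124  0.05  ]
[ 0.5514 -0.2403  0.172 ]
[ 0.5507 -0.2443  0.128 ]
[ 0.5032 -0.1212  0.134 ]
[ 0.5081 -0.1214  0.134 ]
edge 0.127 1.372
edge 0.128 1.363
edge 0.109 -0.194
edge 0.11 -0.191
at [ 182.3 -492.1  231. ] yaw 0.355 F [1.  0.6 0.2] gap 0.999 t 0.2 q6 1.57
[673,-629,11,0.55] q6->~ 1.02 [ 673.3 -629.4   11.4]
```

```bash
python3 -m jog '[[673,-629,5,0.55],[673,-629,5,0.55],[673,-629,5,0.55],[673,-629,5,0.55],[673,-629,5,0.55],[673,-629,5,0.55],[673,-629,5,0.55],[673,-629,5,0.55],[673,-629,5,0.55],[673,-629,5,0.55],[673,-629,5,0.55],[673,-629,5,0.55],[673,-629,5,0.55],[673,-629,5,0.55],[673,-629,5,0.55],[673,-629,5,0.55],[673,-629,5,0.55],[673,-629,5,0.55],[673,-629,5,0.55],[673,-629,5,0.55]]' 0; python3 go.py 578 333 220 -0.195 578 333 117 -0.195
```

```text
time: 2.75
eef_pos: [0.5352, -0.0396, 0.2268]
orientation: [0.998, -0.051, 0.0, -0.025]
contact_force: [0.1, -0.3, 0.3]
finger_gap: 0.002
gripper_force: 0.0
at [535.2 -39.6 226.8] yaw -0.102 F [ 0.1 -0.3  0.3] gap 0.002 t 2.8 q6 3.14
[5,-374,26,0.09] q6->~ 3.05 [   4.8 -374.2   25.6]
[5,-369,129,0.09] q6->~ 3.05 [   5.1 -369.   128.5]
```

```bash
cat > go.py <<'E'
# usage: go.py x y z(mm) yaw [x y z yaw ...] -> row (mm,mm,mm,turn) from the present pose
import sys
from h import *
s=bot.get_state(); Rm=R.from_quat(s['orientation']).as_matrix(); p=s['eef_pos']*1000
yaw=np.arctan2(Rm[1,0],Rm[0,0])
a=list(map(float,sys.argv[1:]))
print('at',p.round(1),'yaw',yaw.round(3),'tilt',np.arccos(min(1,-Rm[2,2])).round(3),'F',s['contact_force'].round(1),'gap',round(s['finger_gap'],3),'t',round(s['time'],1),'q1,q6',s['q'][[0,5]].round(2))
for i in range(0,len(a),4):
    d=Rm.T@(np.array(a[i:i+3])-p)
    q1=np.arctan2(a[i+1],a[i]); q6=(q1-a[i+3]+np.pi/2)%np.pi-np.pi/2   # wanted q6, in [-pi/2,pi/2]
    c=[x for x in(q6-np.pi,q6,q6+np.pi) if abs(x)<2.6]
    t=min([x-q1+ (s['q'][0]-s['q'][5]) for x in c],key=abs)  # change of (q6-q1)= turn
    print('[%.1f,%.1f,%.1f,%.3f]'%(*d,t),'n>=%.0f'%max(np.linalg.norm(d)/62,abs(t)/.187))
E
python3 go.py 578 333 220 -0.195
```

```text
at [535.2 -39.6 226.8] yaw -0.102 tilt 0.05 F [ 0.1 -0.3  0.3] gap 0.002 t 2.8 q1,q6 [-0.1   3.14]
[4.8,-374.2,25.6,-3.048] n>=16
```

```bash
python3 -m jog '[[5,-374,25,-3.05],[5,-374,25,-3.05],[5,-374,25,-3.05],[5,-374,25,-3.05],[5,-374,25,-3.05],[5,-374,25,-3.05],[5,-374,25,-3.05],[5,-374,25,-3.05],[5,-374,25,-3.05],[5,-374,25,-3.05],[5,-374,25,-3.05],[5,-374,25,-3.05],[5,-374,25,-3.05],[5,-374,25,-3.05],[5,-374,25,-3.05],[5,-374,25,-3.05],[5,-374,25,-3.05],[5,-374,25,-3.05],[5,-374,25,-3.05],[5,-374,25,-3.05]]' 0; python3 go.py 578 333 117 -0.195 528 343 117 -0.195 468 355 117 -.195
```

```text
time: 5.25
eef_pos: [0.578, 0.3328, 0.2206]
orientation: [0.097, 0.995, 0.025, -0.001]
contact_force: [-1.3, 1.1, -0.3]
finger_gap: 0.001
gripper_force: 0.0
at [578.  332.8 220.6] yaw 2.948 tilt 0.05 F [-1.3  1.1 -0.3] gap 0.001 t 5.2 q1,q6 [0.5 0.7]
[-0.7,-4.9,103.5,0.000] n>=2
[50.3,-4.8,103.9,0.000] n>=2
[111.5,-4.6,104.3,0.000] n>=2
```

```bash
python3 -m jog '[[-1,-5,50,0],[-1,-5,103,0],[-1,-5,103,0],[-1,-5,103,0],[15,-5,103,0],[25,-5,103,0],[35,-5,103,0],[45,-5,103,0],[55,-5,103,0],[65,-5,103,0],[75,-5,103,0],[85,-5,103,0],[93,-5,103,0],[101,-5,103,0],[109,-5,103,0],[109,-5,103,0],[109,-5,103,0],[109,-5,103,0]]' 0; python3 - <<'E'
from h import *
grab('scene','s1.png');im=cv2.imread('pics/s1.png');cv2.imwrite('pics/s1c.png',cv2.resize(im[60:260,200:460],(780,600)))
s=bot.get_state();print(R.from_quat(s['orientation']).as_matrix()[:,2],s['q'],s['eef_pos'],s['contact_force'])
E
```

```text
time: 7.5
eef_pos: [0.4705, 0.3539, 0.1182]
orientation: [0.097, 0.995, 0.025, -0.001]
contact_force: [0.5, -0.4, -0.3]
finger_gap: 0.001
gripper_force: 0.0
[ 0.00283799  0.05031926 -0.99872915] [ 0.62442298  0.38057213 -0.10606957  1.05240436  0.03917489  0.81868185] [0.47055494 0.3538959  0.11821681] [-0.60634502  0.80966305 -0.20339616]
```

View pics/s1c.png

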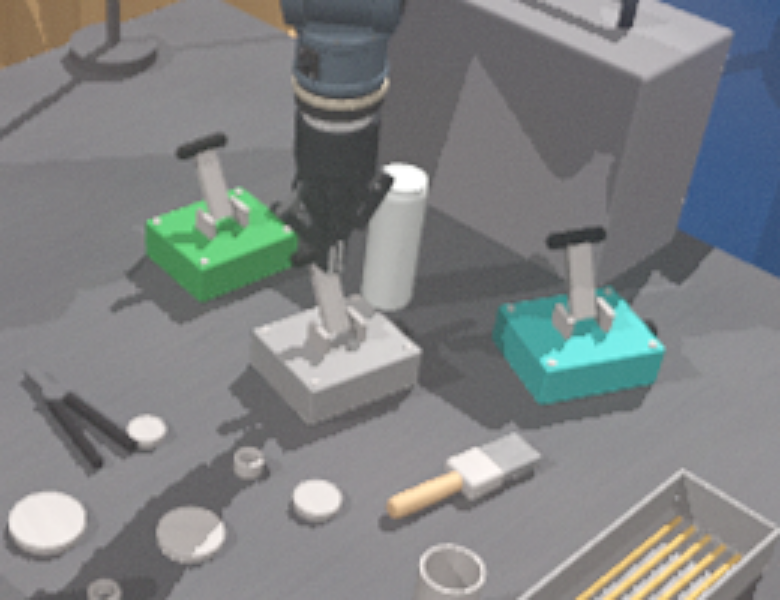

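Scene crop: the grey box's lever at about (330,290) now leans to the robot's side, so the isolator is off. The tool has picked up a 0.05 rad tilt towards +y. I'll close the fingers along world x, where that tilt is harmless.

```bash
python3 go.py 460 355 230 1.57 508 -258 230 1.57 508 -258 145 1.57
```

```text
at [470.6 353.9 118.2] yaw 2.948 tilt 0.05 F [-0.6  0.8 -0.2] gap 0.003 t 7.5 q1,q6 [0.62 0.82]
[11.3,4.6,-111.6,1.377] n>=7
[-153.6,-586.9,-142.3,1.377] n>=10
[-154.2,-591.2,-57.4,1.377] n>=10
```

```bash
python3 -m jog '[[11,5,-55,0],[11,5,-112,0.1],[-154,-587,-142,1.377],[-154,-587,-142,1.377],[-154,-587,-142,1.377],[-154,-587,-142,1.377],[-154,-587,-142,1.377],[-154,-587,-142,1.377],[-154,-587,-142,1.377],[-154,-587,-142,1.377],[-154,-587,-142,1.377],[-154,-587,-142,1.377],[-154,-587,-142,1.377],[-154,-587,-142,1.377],[-154,-591,-57,1.377],[-154,-591,-57,1.377],[-154,-591,-57,1.377],[-154,-591,-57,1.377]]' 0; python3 go.py 530 -254 145 1.57  553 -244 145 1.57 587 -224 145 1.57 613 -195 145 1.57 630 -159 145 1.57 635 -133 145 1.57 
```

```text
time: 9.8
eef_pos: [0.5085, -0.2572, 0.1461]
orientation: [0.706, 0.707, 0.019, -0.016]
contact_force: [0.2, 0.3, 0.3]
finger_gap: -0.001
gripper_force: 0.0
at [ 508.5 -257.2  146.1] yaw 1.573 tilt 0.05 F [0.2 0.3 0.3] gap -0.001 t 9.8 q1,q6 [-0.49  1.08]
[3.1,21.5,1.3,0.003] n>=0
[13.1,44.5,1.9,0.003] n>=1
[33.0,78.5,3.1,0.003] n>=1
[61.9,104.6,4.6,0.003] n>=2
[97.8,121.6,6.5,0.003] n>=3
[123.8,126.7,7.8,0.003] n>=3
```

```bash
python3 -m jog '[[3,21,1,0],[8,33,1,0],[13,45,2,0],[23,62,2,0],[33,79,3,0],[47,92,4,0],[62,105,5,0],[80,113,6,0],[98,122,6,0],[111,125,7,0],[124,127,8,0],[124,127,8,0],[110,125,7,0],[85,110,6,0],[85,110,-80,0],[85,110,-80,0],[85,110,-80,0]]' 0; python3 - <<'E'
from m import *
f=grab('top','t2.png');f2=grab('scene')
for d in discs(f): print(d)
cv2.imwrite('pics/t2c.png',np.hstack([cv2.resize(f['pixels'][120:300,300:480],(450,450)),cv2.resize(f2['pixels'][200:340,80:220],(350,450))]))
E
python3 go.py 469 8 60 1.57
```

```text
time: 11.92
eef_pos: [0.6181, -0.1788, 0.2314]
orientation: [0.707, 0.706, 0.02, -0.015]
contact_force: [0.4, 0.1, -1.2]
finger_gap: -0.002
gripper_force: 0.0
(255, 225, array([435.7, 152.5]), np.float64(37.0), 0.85)
(111, 224, array([444.1, 543.7]), np.float64(59.2), 0.89)
(307, 212, array([469.,   8.]), np.float64(68.9), 0.91)
(239, 190, array([533.5, 195. ]), np.float64(28.0), 0.8)
(313, 175, array([572.3, -10.8]), np.float64(27.1), 0.76)
(275, 179, array([563. ,  94.7]), np.float64(60.7), 0.91)
(233, 164, array([606.8, 209.5]), np.float64(44.3), 0.87)
(298, 136, array([684.6,  26. ]), np.float64(51.5), 0.89)
at [ 617.1 -177.8  228.6] yaw 1.57 tilt 0.05 F [ 0.1 -0.7  0.3] gap -0.003 t 12.0 q1,q6 [-0.3   1.27]
[177.0,-148.7,177.3,0.000] n>=5
```

View pics/t2c.png

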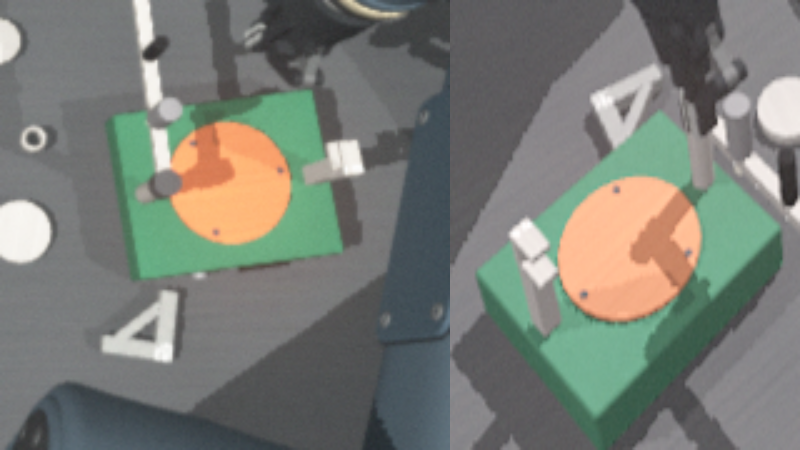

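The bridge now points out to +x at θ≈1.6, top-view crop (155,48), and the plate is clear. All five discs are still where I measured them. I start with disc68.

```bash
python3 go.py 469 8 215 1.571 469 8 30 1.571 469 8 -5 1.571
```

```text
at [ 617.1 -177.8  228.6] yaw 1.57 tilt 0.05 F [ 0.1 -0.7  0.3] gap -0.003 t 12.0 q1,q6 [-0.3   1.27]
[184.8,-148.3,22.5,-0.001] n>=4
[175.5,-148.7,207.3,-0.001] n>=5
[173.8,-148.8,242.3,-0.001] n>=5
```

```bash
python3 -m jog '[[185,-148,22,0],[185,-148,22,0],[185,-148,22,0],[185,-148,22,0],[185,-148,22,0],[175,-149,207,0],[175,-149,207,0],[175,-149,207,0],[175,-149,207,0],[174,-149,225,0],[174,-149,235,0],[174,-149,242,0],[174,-149,242,0],[174,-149,242,0]]' 1; python3 -m jog '[[0,0,0,0],[0,0,0,0],[0,0,0,0],[0,0,0,0],[0,0,0,0],[0,0,0,0]]' 0; python3 - <<'E'
from h import *
f=grab('wrist'); cv2.imwrite('pics/w1.png',f['pixels'])
E
python3 go.py 469 8 100 1.571 513 -212 150 1.571
```

```text
time: 13.78
eef_pos: [0.4695, 0.0091, -0.0037]
orientation: [0.707, 0.707, 0.019, -0.017]
contact_force: [-0.3, 0.3, 0.6]
finger_gap: 1.003
gripper_force: 0.0
time: 14.52
eef_pos: [0.4696, 0.0091, -0.003]
orientation: [0.707, 0.707, 0.019, -0.016]
contact_force: [-3.2, -1.1, 14.9]
finger_gap: 0.766
gripper_force: 62.1
at [469.6   9.   -3. ] yaw 1.571 tilt 0.05 F [-3.6 -0.4 15.4] gap 0.761 t 14.6 q1,q6 [-0.01  1.56]
[4.1,-0.2,-102.9,0.000] n>=2
[-213.1,44.0,-163.7,0.000] n>=4
```

View pics/w1.png

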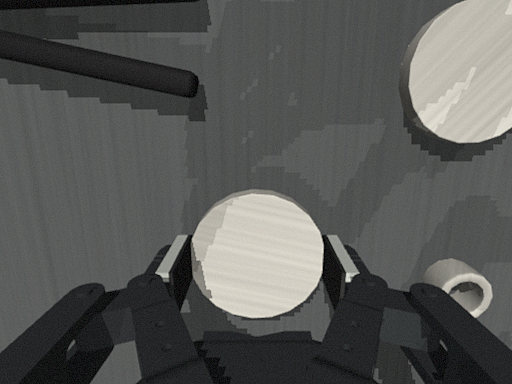

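Wrist view: disc68 sits between both pads, centred at (258,255), with a 62 N grip. Lift and carry it above the torch height.

```bash
python3 go.py 469 8 205 1.571 513 -212 205 1.571 513 -212 60 1.571; python3 -m jog '[[0,0,-50,0],[0,0,-110,0],[0,0,-160,0],[0,0,-205,0],[0,0,-205,0]]' 0; python3 go.py 513 -212 205 1.571 513 -212 60 1.571 513 -212 49 1.571
```

```text
at [469.6   9.   -3. ] yaw 1.571 tilt 0.05 F [-3.6 -0.4 15.4] gap 0.761 t 14.6 q1,q6 [-0.01  1.56]
[9.4,0.3,-207.8,0.000] n>=3
[-210.3,44.2,-218.7,0.000] n>=5
[-217.6,43.6,-73.9,0.000] n>=4
time: 15.2
eef_pos: [0.4702, -0.0014, 0.2036]
orientation: [0.707, 0.707, 0.021, -0.015]
contact_force: [-0.0, -1.0, -3.5]
finger_gap: 0.756
gripper_force: 71.2
at [470.2  -1.4 203.6] yaw 1.571 tilt 0.051 F [-0.  -1.  -3.5] gap 0.756 t 15.2 q1,q6 [-0.04  1.53]
[-210.3,42.8,-11.6,0.000] n>=3
[-217.6,41.5,133.2,0.000] n>=4
[-218.1,41.4,144.2,0.000] n>=4
```

```bash
python3 -m jog '[[-50,10,-11,0],[-105,21,-11,0],[-160,32,-11,0],[-210,43,-11,0],[-210,43,-11,0],[-212,43,40,0],[-215,42,90,0],[-217,42,120,0],[-217,42,134,0],[-217,42,140,0],[-217,42,143,0],[-217,42,143,0],[-217,42,143,0]]' 0;  python3 go.py 513 -211.5 47.5 1.571
```

```text
time: 16.82
eef_pos: [0.5114, -0.2109, 0.0476]
orientation: [0.707, 0.707, 0.019, -0.016]
contact_force: [0.1, 0.0, -3.8]
finger_gap: 0.755
gripper_force: 71.0
at [ 511.4 -210.9   47.6] yaw 1.571 tilt 0.05 F [ 0.1  0.  -3.8] gap 0.755 t 16.8 q1,q6 [-0.42  1.15]
[-0.6,1.6,0.1,0.001] n>=0
```

```bash
python3 -m jog '[[-0.6,1.6,1.2,0],[-0.6,1.6,1.2,0],[-0.6,1.6,1.2,0]]' 0;  python3 go.py 513 -211.5 46 1.571
```

```text
time: 17.2
eef_pos: [0.5118, -0.2111, 0.0472]
orientation: [0.707, 0.707, 0.019, -0.017]
contact_force: [-8.1, 2.5, 14.0]
finger_gap: 0.76
gripper_force: 72.9
at [ 511.8 -211.1   47.2] yaw 1.571 tilt 0.051 F [-8.1  2.5 14. ] gap 0.76 t 17.2 q1,q6 [-0.42  1.15]
[-0.5,1.2,1.1,0.000] n>=0
```

```bash
python3 -m jog '[[0,0,-0.5,0],[0,0,-0.5,0],[0,0,-0.5,0],[0,0,-50,0],[0,0,-100,0],[0,0,-160,0],[100,0,-160,0],[160,0,-160,0],[200,0,-160,0],[220,0,-160,0],[220,0,-160,0]]' 1; cat > pl.py <<'E'
from m import *
f=grab('top'); im=f['pixels']; H,S,V=cv2.split(cv2.cvtColor(im,cv2.COLOR_BGR2HSV))
m=np.zeros(H.shape,bool); m[155:232,358:428]=1
def hull(m): return cv2.convexHull(np.vstack([c for c in cv2.findContours(m.astype(np.uint8),0,2)[0] if cv2.contourArea(c)>15]))
o=hull(((H<15)|(H>170))&(S>60)&(V>70)&m); e=cv2.fitEllipse(o); P=ray(f,*e[0],.05); (u,v),r=cv2.minEnclosingCircle(o); print('plate',e[1],(P*1000).round(1),(ray(f,u,v,.05)*1000).round(1),round(r,1))
import sys
z=float(sys.argv[1]) if len(sys.argv)>1 else .06
im2=f['pixels'].copy(); im2[~m]=0; f2=dict(f,pixels=im2)
print('on plate',discs(f2,140,z))
for d in discs(f): print(d)
cv2.imwrite('pics/pl.png',cv2.resize(im[145:245,335:475],(700,500),interpolation=2))
E
python3 pl.py .06
```

```text
time: 18.58
eef_pos: [0.5121, 0.0024, 0.2167]
orientation: [0.705, 0.708, 0.019, -0.017]
contact_force: [0.3, -0.7, 0.3]
finger_gap: 1.0
gripper_force: 0.0Traceback (most recent call last):
  File "pl.py", line 5, in <module>
    o=hull(((H<15)|(H>170))&(S>60)&(V>70)&m); e=cv2.fitEllipse(o); P=ray(f,*e[0],.05); (u,v),r=cv2.minEnclosingCircle(o); print('plate',e[1],(P*1000).round(1),(ray(f,u,v,.05)*1000).round(1),round(r,1))
  File "pl.py", line 4, in hull
    def hull(m): return cv2.convexHull(np.vstack([c for c in cv2.findContours(m.astype(np.uint8),0,2)[0] if cv2.contourArea(c)>15]))
                                       ~~~~~~~~~^^^^^^^^^^^^^^^^^^^^^^^^^^^^^^^^^^^^^^^^^^^^^^^^^^^^^^^^^^^^^^^^^^^^^^^^^^^^^^^^^^^
    return _nx.concatenate(arrs, 0, dtype=dtype, casting=casting)
           ~~~~~~~~~~~~~~~^^^^^^^^^^^^^^^^^^^^^^^^^^^^^^^^^^^^^^^
ValueError: need at least one array to concatenate
```

```bash
python3 go.py 563 95 205 1.571 563 95 30 1.571 563 95 0 1.571
```

```text
at [512.1   1.2 216.5] yaw 1.574 tilt 0.05 F [-0.2 -0.3  0.5] gap 1.002 t 18.6 q1,q6 [-0.03  1.54]
[93.0,51.1,16.4,0.002] n>=2
[84.2,50.6,191.2,0.002] n>=3
[82.7,50.5,221.1,0.002] n>=4
```

```bash
python3 -m jog '[[93,51,16,0],[93,51,16,0],[93,51,16,0],[93,51,16,0]]' 1; python3 pl.py .06; python3 go.py 563 95 30 1.571 563 95 -1 1.571
```

```text
time: 19.12
eef_pos: [0.5629, 0.0929, 0.205]
orientation: [0.707, 0.707, 0.018, -0.017]
contact_force: [0.1, 0.2, -0.6]
finger_gap: 1.002
gripper_force: 0.0
plate (13.596176147460938, 33.53706741333008) [ 530.9 -253.9   50. ] [ 528.8 -251.6   50. ] 17.5
on plate []
(255, 225, array([435.7, 152.4]), np.float64(36.6), 0.83)
(111, 224, array([444. , 542.7]), np.float64(60.8), 0.9)
(239, 190, array([533.6, 194.9]), np.float64(27.7), 0.78)
(233, 164, array([606.9, 209.5]), np.float64(43.8), 0.88)
at [562.8  92.7 205.2] yaw 1.57 tilt 0.05 F [-0.3 -0.8 -0.7] gap 1.003 t 19.2 q1,q6 [0.14 1.71]
[-6.5,-0.2,175.1,-0.001] n>=3
[-8.0,-0.2,206.1,-0.001] n>=3
```

View pics/pl.png

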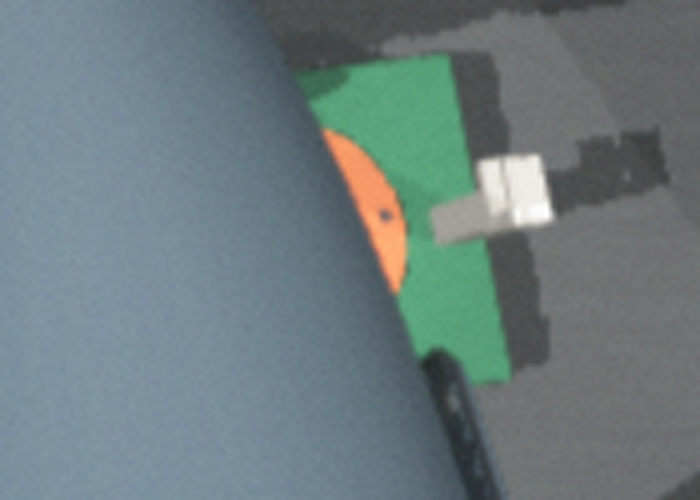

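The arm hides the plate from the top camera: in crop (350,250) only the catch and the rim show. I'll measure with the scene camera instead.

```bash
cat > sc.py <<'E'
# scene camera: plate circle at z=.05 and white blob (disc) on it; argv: top height m, radius m
import sys
from m import *
f=grab('scene'); im=f['pixels']; H,S,V=cv2.split(cv2.cvtColor(im,cv2.COLOR_BGR2HSV))
u0,v0=map(int,proj(f,(.513,-.212,.06))); m=np.zeros(H.shape,bool); m[v0-35:v0+35,u0-48:u0+48]=1
def met(c,z): return np.array([ray(f,*p,z)[:2]*1000 for p in c[:,0].astype(float)],np.float32)
o=((H<15)|(H>172))&(S>60)&(V>60)&m
c=cv2.convexHull(np.vstack([c for c in cv2.findContours(o.astype(np.uint8),0,1)[0] if cv2.contourArea(c)>20]))
e=cv2.fitEllipse(met(c,.05)); print('plate',np.round(e[0],1),np.round(e[1],1),'enc',cv2.minEnclosingCircle(met(c,.05)))
cv2.imwrite('pics/sc.png',cv2.resize(im[v0-45:v0+45,u0-60:u0+60],(800,600),interpolation=2))
print('origin',u0-60,v0-45)
E
python3 sc.py
```

```text
plate [ 515.7 -213.9] [129.3 132. ] enc ((515.5762329101562, -214.2518768310547), 66.03520965576172)
origin 90 227
```

View pics/sc.png

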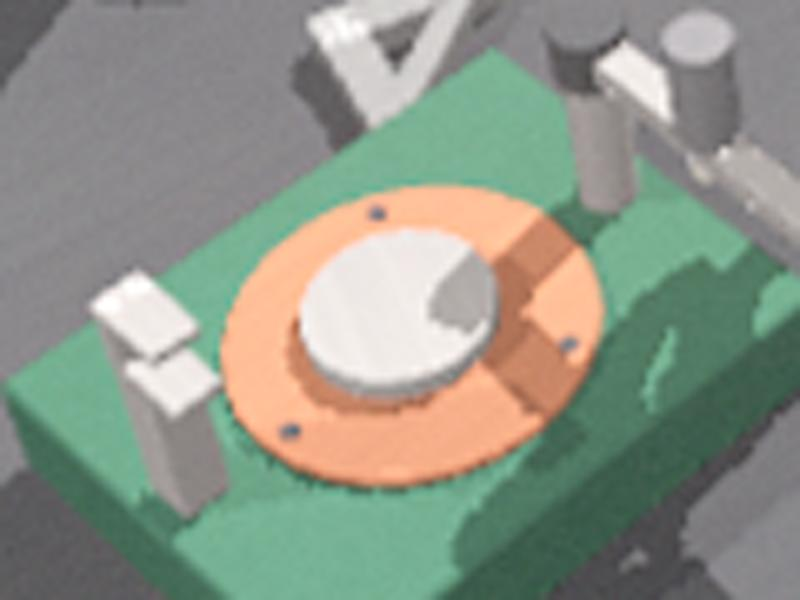

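```bash
cat >> sc.py <<'E'
if len(sys.argv)>1:
    z,r=map(float,sys.argv[1:3])
    h=np.zeros(H.shape,np.uint8); cv2.fillPoly(h,[c],1)
    n=max(cv2.findContours(((h>0)&(S<45)&(V>95)).astype(np.uint8),0,1)[0],key=cv2.contourArea)
    # far (upper) rim belongs to the top face; lower rim to the bottom edge: fit on each side
    q=cv2.convexHull(n); a=met(q,z)
    d=np.array(f['position'][:2])*1000-np.array(e[0]); d/=np.linalg.norm(d); t=np.array([-d[1],d[0]])
    far=(a@d).min(); w=a@t
    C=d*(far+r*1000)+t*(w.max()+w.min())/2
    print('disc centre',C.round(1),'width',(w.max()-w.min()).round(1),'minus plate',(C-np.array(e[0])).round(1))
E
python3 sc.py .06 .034; python3 -c "
from h import *
f=bot.grab_frame('scene');print(ray(f,90+398/6.667,227+306/6.667,.06))"
```

```text
plate [ 515.7 -213.9] [129.3 132. ] enc ((515.8671875, -213.78138732910156), 66.06209564208984)
origin 90 227
disc centre [ 511.5 -215.3] width 66.0 minus plate [-4.2 -1.4]
[ 0.51325598 -0.21517737  0.06      ]
```

Scene crop: disc68 lies flat on the plate, about 3 mm to the -x side, inside the 7 mm tolerance. For the rest I'll aim at (514,-211.5).

```bash
python3 go.py 563 95 30 1.571 563 95 -1 1.571; python3 -m jog '[[-6,0,60,0],[-6,0,120,0],[-6,0,175,0],[-7,0,195,0],[-8,0,206,0],[-8,0,206,0],[-8,0,206,0]]' 1; python3 -m jog '[[0,0,0,0],[0,0,0,0],[0,0,0,0],[0,0,0,0],[0,0,0,0],[0,0,0,0]]' 0;python3 go.py; python3 -m jog '[[0,0,-50,0],[0,0,-110,0],[0,0,-160,0],[0,0,-210,0],[0,0,-210,0]]' 0; python3 go.py 514 -211.5 205 1.571 514 -211.5 75 1.571 514 -211.5 60 1.571
```

```text
at [562.9  92.9 205.7] yaw 1.57 tilt 0.05 F [ 0.2  0.4 -0.2] gap 1.0 t 19.3 q1,q6 [0.14 1.71]
[-6.7,-0.4,175.5,-0.002] n>=3
[-8.3,-0.5,206.5,-0.002] n>=3
time: 20.2
eef_pos: [0.5646, 0.0964, 0.0005]
orientation: [0.707, 0.707, 0.02, -0.016]
contact_force: [0.1, 0.7, 0.4]
finger_gap: 0.995
gripper_force: 0.0
time: 20.95
eef_pos: [0.5642, 0.0965, 0.0009]
orientation: [0.707, 0.707, 0.02, -0.016]
contact_force: [-3.5, -0.9, 12.0]
finger_gap: 0.666
gripper_force: 60.8
at [564.2  96.5   0.9] yaw 1.571 tilt 0.051 F [-3.5 -0.9 12. ] gap 0.666 t 20.9 q1,q6 [0.14 1.71]
time: 21.58
eef_pos: [0.565, 0.086, 0.2132]
orientation: [0.707, 0.707, 0.022, -0.015]
contact_force: [0.7, 0.0, -3.8]
finger_gap: 0.661
gripper_force: 65.8
at [565.   86.  213.2] yaw 1.572 tilt 0.052 F [ 0.7  0.  -3.8] gap 0.661 t 21.6 q1,q6 [0.12 1.7 ]
[-297.5,-51.1,-7.6,-0.000] n>=5
[-304.2,-52.4,122.2,-0.000] n>=5
[-304.9,-52.6,137.2,-0.000] n>=5
```

```bash
python3 -m jog '[[-60,-10,-8,0],[-120,-20,-8,0],[-180,-31,-8,0],[-240,-41,-8,0],[-285,-49,-8,0],[-296,-51,-8,0],[-296,-51,-8,0],[-299,-52,50,0],[-302,-52,100,0],[-303,-52,125,0],[-303,-52,132,0],[-303,-52,134,0],[-303,-52,134,0],[-303,-52,134,0]]' 0;  python3 go.py 514 -210 60.5 1.571
```

```text
time: 23.32
eef_pos: [0.512, -0.2087, 0.061]
orientation: [0.706, 0.708, 0.019, -0.017]
contact_force: [-4.4, 3.6, 7.8]
finger_gap: 0.664
gripper_force: 66.7
at [ 512.  -208.7   61. ] yaw 1.573 tilt 0.051 F [-4.4  3.6  7.8] gap 0.664 t 23.3 q1,q6 [-0.41  1.15]
[-1.3,2.0,0.4,0.002] n>=0
```

```bash
python3 -m jog '[[0,0,-2,0],[-1.3,2.5,-2,0],[-1.3,2.5,0,0],[-1.3,2.5,0,0]]' 0;  python3 go.py 514 -210 60.5 1.571;  python3 -m jog '[[0,0,-0.3,0],[0,0,-0.3,0],[0,0,-0.3,0],[0,0,-50,0],[0,0,-100,0],[0,0,-150,0],[60,0,-150,0],[120,0,-150,0],[170,0,-150,0],[210,0,-150,0],[210,0,-150,0]]' 1; python3 sc.py .07 .030; python3 go.py 684.6 26 205 1.571 684.6 26 30 1.571 684.6 26 2 1.571
```

```text
time: 23.82
eef_pos: [0.5151, -0.2116, 0.0609]
orientation: [0.707, 0.707, 0.019, -0.016]
contact_force: [-2.3, 0.7, 11.4]
finger_gap: 0.661
gripper_force: 67.2
at [ 515.1 -211.6   60.9] yaw 1.571 tilt 0.05 F [-2.3  0.7 11.4] gap 0.661 t 23.8 q1,q6 [-0.42  1.15]
[1.6,-1.1,0.5,0.001] n>=0
time: 25.2
eef_pos: [0.5134, -0.0068, 0.2202]
orientation: [0.705, 0.708, 0.019, -0.017]
contact_force: [0.5, -0.5, -0.1]
finger_gap: 1.0
gripper_force: 0.0
plate [ 515.7 -213.7] [129.5 131.8] enc ((515.6972045898438, -213.84120178222656), 65.94186401367188)
origin 90 227
disc centre [ 514.8 -216.4] width 64.8 minus plate [-0.9 -2.6]
at [513.5  -8.  220. ] yaw 1.574 tilt 0.05 F [-0.3 -1.   0.2] gap 1.002 t 25.2 q1,q6 [-0.05  1.52]
[32.7,171.2,17.2,0.003] n>=3
[24.0,170.7,191.9,0.003] n>=4
[22.6,170.6,219.9,0.003] n>=5
```

```bash
python3 -m jog '[[33,171,17,0],[33,171,17,0],[33,171,17,0],[33,171,17,0],[27,171,100,0],[25,171,160,0],[24,171,192,0],[23,171,210,0],[23,171,218,0],[23,171,218,0],[23,171,218,0]]' 1;python3 go.py;  python3 -m jog '[[0,0,0,0],[0,0,0,0],[0,0,0,0],[0,0,0,0],[0,0,0,0],[0,0,0,0],[0,0,0,0]]' 0;python3 go.py; python3 -m jog '[[0,0,-50,0],[0,0,-110,0],[0,0,-160,0],[0,0,-210,0],[0,0,-210,0]]' 0; python3 go.py 514 -210 205 1.571 514 -210 80 1.571
```

```text
time: 26.62
eef_pos: [0.6864, 0.0249, 0.006]
orientation: [0.707, 0.707, 0.02, -0.016]
contact_force: [-0.6, -0.2, 1.7]
finger_gap: 1.0
gripper_force: 0.0
at [686.4  24.9   6. ] yaw 1.571 tilt 0.051 F [-0.6 -0.2  1.7] gap 1.0 t 26.6 q1,q6 [0.01 1.58]
time: 27.5
eef_pos: [0.6857, 0.0249, 0.0055]
orientation: [0.707, 0.707, 0.019, -0.016]
contact_force: [-2.8, -0.9, 8.7]
finger_gap: 0.555
gripper_force: 60.0
at [685.7  24.9   5.5] yaw 1.571 tilt 0.051 F [-2.8 -0.9  8.7] gap 0.555 t 27.5 q1,q6 [0.01 1.58]
time: 28.12
eef_pos: [0.6864, 0.0142, 0.2185]
orientation: [0.707, 0.707, 0.021, -0.014]
contact_force: [0.7, 0.3, -1.2]
finger_gap: 0.549
gripper_force: 62.0
at [686.4  14.2 218.5] yaw 1.572 tilt 0.051 F [ 0.7  0.3 -1.2] gap 0.549 t 28.1 q1,q6 [-0.    1.57]
[-224.5,-172.6,0.4,0.000] n>=5
[-230.7,-173.8,125.2,0.000] n>=5
```

```bash
python3 -m jog '[[-50,-38,0,0],[-100,-77,0,0],[-150,-115,0,0],[-200,-154,0,0],[-225,-172,0,0],[-225,-172,0,0],[-225,-172,0,0],[-228,-173,50,0],[-230,-173,90,0],[-231,-173,115,0],[-232,-173,122,0],[-232,-173,126,0],[-232,-173,126,0],[-232,-173,126,0]]' 0;  python3 go.py 514 -211 75.5 1.571
```

```text
time: 29.88
eef_pos: [0.5126, -0.2113, 0.0765]
orientation: [0.707, 0.707, 0.019, -0.016]
contact_force: [-0.4, -0.0, -1.9]
finger_gap: 0.549
gripper_force: 62.1
at [ 512.6 -211.3   76.5] yaw 1.571 tilt 0.05 F [-0.4 -0.  -1.9] gap 0.549 t 29.9 q1,q6 [-0.42  1.15]
[0.2,1.4,1.1,0.001] n>=0
```

Next: lower onto disc60, release, retreat and check, then go for disc44 at (607,209.5).

```bash
python3 -m jog '[[0.5,1.4,0,0],[0.5,1.4,1,0],[0.5,1.4,1.3,0],[0.5,1.4,1.3,0]]' 0;  python3 go.py;  python3 -m jog '[[0,0,-0.3,0],[0,0,-0.3,0],[0,0,-0.3,0],[0,0,-50,0],[0,0,-100,0],[0,0,-140,0],[60,0,-140,0],[120,0,-140,0],[170,0,-140,0],[210,0,-140,0],[210,0,-140,0]]' 1; python3 sc.py .08 .026; python3 pl.py .08; python3 go.py 607 209.5 205 1.571 607 209.5 30 1.571 607 209.5 3 1.571
```

```text
time: 30.38
eef_pos: [0.5139, -0.2107, 0.0755]
orientation: [0.707, 0.707, 0.019, -0.016]
contact_force: [-1.3, 0.5, 8.5]
finger_gap: 0.549
gripper_force: 64.5
at [ 513.9 -210.7   75.5] yaw 1.571 tilt 0.05 F [-1.3  0.5  8.5] gap 0.549 t 30.4 q1,q6 [-0.42  1.15]
time: 31.75
eef_pos: [0.5128, -0.0055, 0.225]
orientation: [0.705, 0.708, 0.019, -0.017]
contact_force: [-0.8, -1.0, -0.1]
finger_gap: 0.998
gripper_force: 0.0
plate [ 515.8 -213.9] [129.5 132. ] enc ((516.1041870117188, -213.65020751953125), 66.20732879638672)
origin 90 227
disc centre [ 509.7 -214.2] width 64.0 minus plate [-6.1 -0.4]
at [512.9  -7.6 224.8] yaw 1.573 tilt 0.05 F [-0.7  0.5  0. ] gap 1.003 t 31.9 q1,q6 [-0.04  1.52]
[215.7,94.4,30.9,0.002] n>=4
[206.9,93.9,205.6,0.002] n>=5
[205.6,93.8,232.6,0.002] n>=5Traceback (most recent call last):
  File "pl.py", line 5, in <module>
    o=hull(((H<15)|(H>170))&(S>60)&(V>70)&m); e=cv2.fitEllipse(o); P=ray(f,*e[0],.05); (u,v),r=cv2.minEnclosingCircle(o); print('plate',e[1],(P*1000).round(1),(ray(f,u,v,.05)*1000).round(1),round(r,1))
  File "pl.py", line 4, in hull
    def hull(m): return cv2.convexHull(np.vstack([c for c in cv2.findContours(m.astype(np.uint8),0,2)[0] if cv2.contourArea(c)>15]))
                                       ~~~~~~~~~^^^^^^^^^^^^^^^^^^^^^^^^^^^^^^^^^^^^^^^^^^^^^^^^^^^^^^^^^^^^^^^^^^^^^^^^^^^^^^^^^^^
    return _nx.concatenate(arrs, 0, dtype=dtype, casting=casting)
           ~~~~~~~~~~~~~~~^^^^^^^^^^^^^^^^^^^^^^^^^^^^^^^^^^^^^^^
ValueError: need at least one array to concatenate
```

View pics/sc.png

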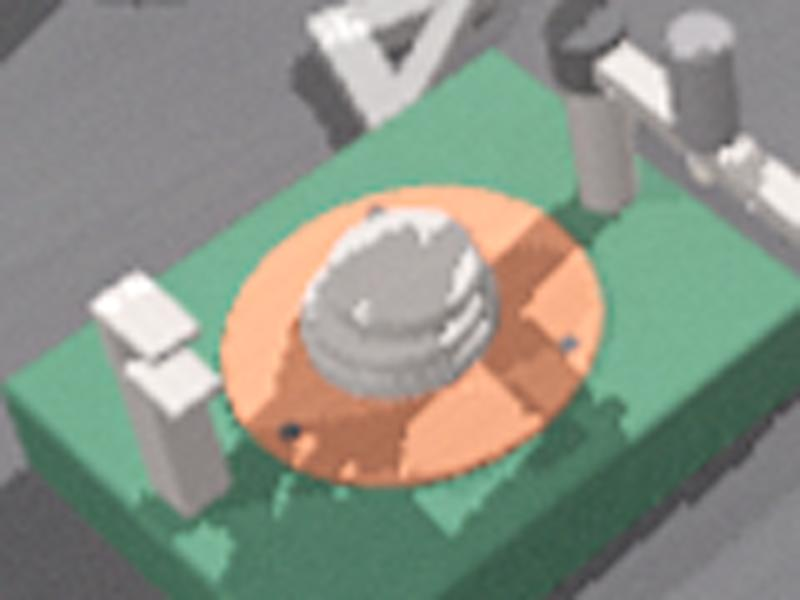

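Scene crop: three discs are stacked flat and close to centred at about (400,300). Next is disc44, with a narrower opening to clear the bung.

```bash
python3 -m jog '[[216,94,31,0],[216,94,31,0],[216,94,31,0],[216,94,31,0],[216,94,31,0],[211,94,120,0],[208,94,180,0],[207,94,206,0],[206,94,222,0],[206,94,233,0],[206,94,233,0],[206,94,233,0]]' 0.7;python3 go.py;  python3 -m jog '[[0,0,0,0],[0,0,0,0],[0,0,0,0],[0,0,0,0],[0,0,0,0],[0,0,0,0]]' 0;python3 go.py; python3 -m jog '[[0,0,-50,0],[0,0,-110,0],[0,0,-160,0],[0,0,-210,0],[0,0,-210,0]]' 0; python3 go.py 514 -210 205 1.571 514 -210 90 1.571
```

```text
time: 33.35
eef_pos: [0.6087, 0.2099, 0.0045]
orientation: [0.707, 0.707, 0.02, -0.016]
contact_force: [0.2, -1.0, -0.9]
finger_gap: 0.701
gripper_force: 0.0
at [608.7 209.9   4.5] yaw 1.571 tilt 0.051 F [ 0.2 -1.  -0.9] gap 0.701 t 33.4 q1,q6 [0.31 1.88]
time: 34.1
eef_pos: [0.6082, 0.21, 0.0047]
orientation: [0.707, 0.707, 0.02, -0.016]
contact_force: [-1.5, -0.6, 10.1]
finger_gap: 0.472
gripper_force: 59.2
at [608.2 210.    4.7] yaw 1.572 tilt 0.051 F [-1.5 -0.6 10.1] gap 0.472 t 34.1 q1,q6 [0.31 1.88]
time: 34.72
eef_pos: [0.6088, 0.1996, 0.2176]
orientation: [0.707, 0.707, 0.022, -0.015]
contact_force: [-0.1, -0.3, -1.5]
finger_gap: 0.467
gripper_force: 60.8
at [608.8 199.6 217.6] yaw 1.572 tilt 0.054 F [-0.1 -0.3 -1.5] gap 0.467 t 34.7 q1,q6 [0.29 1.86]
[-409.6,-95.1,-10.0,-0.000] n>=7
[-415.7,-96.3,104.8,-0.000] n>=7
```

```bash
python3 -m jog '[[-60,-14,-10,0],[-120,-28,-10,0],[-180,-42,-10,0],[-240,-56,-10,0],[-300,-70,-10,0],[-360,-84,-10,0],[-400,-93,-10,0],[-410,-94,-10,0],[-410,-94,-10,0],[-412,-94,40,0],[-414,-94,80,0],[-415,-94,98,0],[-416,-94,106,0],[-416,-94,107,0],[-416,-94,107,0],[-416,-94,107,0]]' 0;  python3 go.py 514 -210 84.7 1.571
```

```text
time: 36.72
eef_pos: [0.5139, -0.2109, 0.0848]
orientation: [0.707, 0.707, 0.019, -0.016]
contact_force: [-0.6, 0.1, -0.9]
finger_gap: 0.464
gripper_force: 60.8
at [ 513.9 -210.9   84.8] yaw 1.572 tilt 0.05 F [-0.6  0.1 -0.9] gap 0.464 t 36.7 q1,q6 [-0.42  1.15]
[0.9,0.1,0.2,0.001] n>=0
```

```bash
python3 -m jog '[[0.5,0,0.5,0],[0.5,0,1,0],[0.5,0,1,0]]' 0;  python3 go.py;  python3 -m jog '[[0,0,-0.3,0],[0,0,-0.3,0],[0,0,-0.3,0],[0,0,-50,0],[0,0,-100,0],[0,0,-130,0],[60,0,-130,0],[120,0,-130,0],[170,0,-130,0],[210,0,-130,0],[210,0,-130,0]]' 0.7; python3 sc.py; python3 - <<'E'
from m import *
for d in discs(grab('top')): print(d)
E
python3 go.py 435.6 152.4 205 1.571 435.6 152.4 30 1.571 435.6 152.4 2 1.571
```

```text
time: 37.1
eef_pos: [0.5139, -0.2109, 0.0847]
orientation: [0.707, 0.707, 0.019, -0.016]
contact_force: [-1.8, 0.1, 8.9]
finger_gap: 0.468
gripper_force: 62.3
at [ 513.9 -210.9   84.7] yaw 1.571 tilt 0.05 F [-1.8  0.1  8.9] gap 0.468 t 37.1 q1,q6 [-0.42  1.15]
time: 38.48
eef_pos: [0.5128, -0.0049, 0.224]
orientation: [0.705, 0.708, 0.019, -0.017]
contact_force: [0.2, -0.6, 0.9]
finger_gap: 0.704
gripper_force: 0.0
plate [ 515.7 -213.9] [129.4 131.8] enc ((515.6972045898438, -213.84120178222656), 65.94186401367188)
origin 90 227
(255, 223, array([442.1, 153. ]), np.float64(36.6), 0.85)
(111, 225, array([443.8, 542.3]), np.float64(61.7), 0.88)
(239, 190, array([533.3, 195. ]), np.float64(28.2), 0.81)
at [512.9  -7.  223.8] yaw 1.573 tilt 0.05 F [0.3 0.2 0.5] gap 0.7 t 38.6 q1,q6 [-0.04  1.53]
[158.4,-77.1,26.5,0.001] n>=3
[149.7,-77.6,201.3,0.001] n>=4
[148.3,-77.6,229.3,0.001] n>=5
```

```bash
python3 - <<'E'
from m import *
f=grab('top')
for d in discs(f)[:1]: print(d)
cv2.imwrite('pics/d36.png',cv2.resize(f['pixels'][190:260,225:295],(560,560),interpolation=2))
E
python3 go.py 440 153 205 1.571 440 153 30 1.571 440 153 2 1.571
```

```text
(255, 223, array([442.1, 153. ]), np.float64(36.6), 0.85)
at [512.9  -7.6 223.7] yaw 1.571 tilt 0.05 F [-0.2 -0.3  0.5] gap 0.699 t 38.6 q1,q6 [-0.04  1.53]
[159.6,-72.9,26.5,0.000] n>=3
[150.8,-73.3,201.3,0.000] n>=4
[149.4,-73.4,229.3,0.000] n>=5
```

View pics/d36.png

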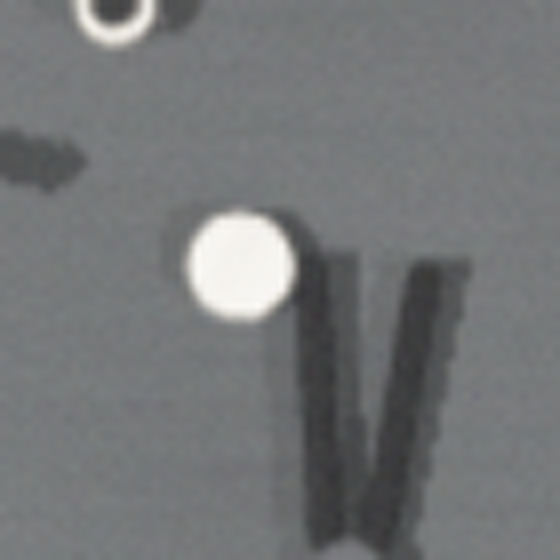

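Crop: disc36 was nudged 6 mm and now rests at crop (241,265), world (442,153), touching the pliers' handle. Closing along x stays clear of the handle.

```bash
python3 -m jog '[[160,-71,26,0],[160,-71,26,0],[160,-71,26,0],[160,-71,26,0],[155,-71,110,0],[152,-71,170,0],[151,-71,201,0],[150,-71,220,0],[150,-71,230,0],[150,-71,230,0],[150,-71,230,0]]' 0.7;python3 go.py;  python3 -m jog '[[0,0,0,0],[0,0,0,0],[0,0,0,0],[0,0,0,0],[0,0,0,0],[0,0,0,0]]' 0;python3 go.py; python3 -m jog '[[0,0,-50,0],[0,0,-110,0],[0,0,-160,0],[0,0,-210,0],[0,0,-210,0]]' 0; python3 go.py 514 -210 205 1.571 514 -210 100 1.571
```

```text
time: 40.0
eef_pos: [0.4435, 0.1539, 0.0024]
orientation: [0.707, 0.707, 0.02, -0.016]
contact_force: [-0.5, -0.3, 0.8]
finger_gap: 0.699
gripper_force: 0.0
at [443.5 153.9   2.4] yaw 1.571 tilt 0.051 F [-0.5 -0.3  0.8] gap 0.699 t 40.0 q1,q6 [0.3  1.87]
time: 40.75
eef_pos: [0.4431, 0.1542, 0.0027]
orientation: [0.707, 0.707, 0.02, -0.016]
contact_force: [-1.8, -1.9, 11.6]
finger_gap: 0.384
gripper_force: 58.5
at [443.1 154.2   2.7] yaw 1.571 tilt 0.051 F [-1.8 -1.9 11.6] gap 0.384 t 40.8 q1,q6 [0.3  1.87]
time: 41.38
eef_pos: [0.4438, 0.144, 0.2152]
orientation: [0.707, 0.707, 0.022, -0.015]
contact_force: [0.3, 0.1, -1.1]
finger_gap: 0.382
gripper_force: 60.2
at [443.8 144.  215.2] yaw 1.572 tilt 0.053 F [ 0.3  0.1 -1.1] gap 0.382 t 41.4 q1,q6 [0.28 1.85]
[-354.1,70.0,-7.7,-0.000] n>=6
[-359.6,68.9,97.1,-0.000] n>=6
```

```bash
python3 -m jog '[[-60,12,-8,0],[-120,24,-8,0],[-180,36,-8,0],[-240,48,-8,0],[-300,59,-8,0],[-345,69,-8,0],[-354,71,-8,0],[-354,71,-8,0],[-354,71,-8,0],[-356,71,40,0],[-358,71,80,0],[-359,71,95,0],[-359,71,100,0],[-359,71,102,0],[-359,71,102,0]]' 0;  python3 go.py 514 -209.5 92.7 1.571
```

```text
time: 43.25
eef_pos: [0.5142, -0.2101, 0.0928]
orientation: [0.707, 0.707, 0.019, -0.016]
contact_force: [-0.8, 1.4, 3.0]
finger_gap: 0.38
gripper_force: 60.4
at [ 514.2 -210.1   92.8] yaw 1.572 tilt 0.05 F [-0.8  1.4  3. ] gap 0.38 t 43.2 q1,q6 [-0.41  1.16]
[0.6,-0.2,0.2,0.001] n>=0
```

```bash
python3 -m jog '[[0,0,0,0],[0,0,-0.3,0],[0,0,-0.3,0],[0,0,-50,0],[0,0,-100,0],[-30,0,-140,0],[-50,0,-140,0],[-50,0,-140,0],[-50,0,-140,0]]' 0.7; python3 go.py; python3 - <<'E'
from m import *
f=grab('wrist','w2.png');grab('scene','s2.png')
im=f['pixels'];H,S,V=cv2.split(cv2.cvtColor(im,cv2.COLOR_BGR2HSV))
o=((H<15)|(H>172))&(S>60)&(V>60)
c=cv2.convexHull(max(cv2.findContours(o.astype(np.uint8),0,1)[0],key=cv2.contourArea))
met=np.array([ray(f,*p,.05)[:2]*1000 for p in c[:,0].astype(float)],np.float32)
print('plate',cv2.fitEllipse(met),'px',cv2.fitEllipse(c)[0], f['position'])
for z in (.06,.07,.08,.09,.10): print(z,np.round(proj(f,(.514,-.2115,z)),1))
cv2.imwrite('pics/w2c.png',np.hstack([cv2.resize(im,(512,384)),cv2.resize(cv2.imread('pics/s2.png')[227:317,90:210],(288,384),interpolation=2)]))
E
```

```text
time: 44.38
eef_pos: [0.5124, -0.2663, 0.2274]
orientation: [0.707, 0.707, 0.019, -0.018]
contact_force: [0.4, 0.2, 0.6]
finger_gap: 0.699
gripper_force: 0.0
at [ 512.4 -266.3  227.4] yaw 1.571 tilt 0.052 F [0.4 0.2 0.6] gap 0.699 t 44.4 q1,q6 [-0.5   1.07]
plate ((517.2073364257812, -210.95040893554688), (129.4638214111328, 129.79481506347656), 24.04732322692871) px (260.1594543457031, 125.75624084472656) [ 0.51283077 -0.19865061  0.37420582]
0.06 [257.3 129.7]
0.07 [257.3 130.1]
0.08 [257.3 130.5]
0.09 [257.4 131. ]
0.1 [257.4 131.5]
```

View pics/w2c.png

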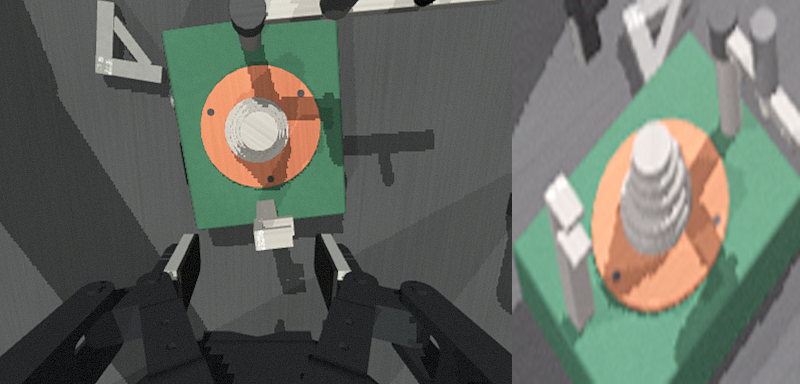

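The stack of five stands on the plate. In the wrist view the plate centre is at (260,126) and the discs are around (258,130), so I measure each offset more closely.

```bash
python3 - <<'E'
from m import *
f=grab('wrist');im=f['pixels'];H,S,V=cv2.split(cv2.cvtColor(im,cv2.COLOR_BGR2HSV))
o=((H<15)|(H>172))&(S>60)&(V>60); c=cv2.convexHull(max(cv2.findContours(o.astype(np.uint8),0,1)[0],key=cv2.contourArea))
P=np.array(cv2.fitEllipse(np.array([ray(f,*p,.05)[:2]*1000 for p in c[:,0].astype(float)],np.float32))[0])
h=np.zeros(H.shape,np.uint8);cv2.fillPoly(h,[c],1)
n=cv2.convexHull(max(cv2.findContours(((h>0)&(S<50)).astype(np.uint8),0,1)[0],key=cv2.contourArea))
e=cv2.fitEllipse(n); Q=ray(f,*e[0],.057)[:2]*1000; print('plate',P,'disc68',e,Q,'off',Q-P)
k=5; crop=cv2.resize(im[85:175,205:315],None,fx=k,fy=k,interpolation=2)
for d,z,col in((60,.07,(0,0,255)),(44,.09,(0,255,0))): pass
u,v=proj(f,(P[0]/1000,P[1]/1000,.05)); 
# draw where centred discs would appear
for d,z,col in((68,.06,(0,0,255)),(60,.07,(0,160,0)),(52,.08,(255,0,0)),(44,.09,(0,200,255)),(36,.10,(255,0,255))):
    pts=np.array([proj(f,(P[0]/1000+d/2000*np.cos(a),P[1]/1000+d/2000*np.sin(a),z)) for a in np.linspace(0,6.28,60)])
    cv2.polylines(crop,[((pts-[205,85]+.5)*k-.5).round().astype(int)],True,col,1)
cv2.imwrite('pics/w3.png',crop)
E
```

```text
plate [ 517.17272949 -210.90866089] disc68 ((256.23309326171875, 129.6248321533203), (63.527671813964844, 64.82611846923828), 2.5372202396392822) [ 513.20641705 -211.39914239] off [-3.96631244 -0.4904815 ]
```

View pics/w3.png

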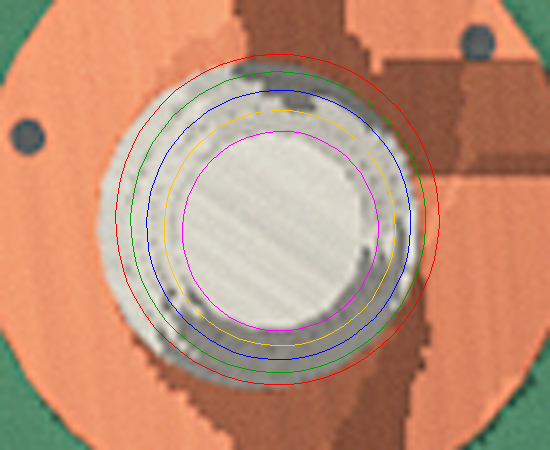

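Overlay: disc68 is about 4 mm off towards -x (its left rim is at 100 against 116 expected), and the upper discs are within about 2 mm. All are inside 7 mm. Next I close the bridge.

```bash
python3 go.py 625 -45 225 1.571 625 -45 146 1.571; python3 -m jog '[[60,30,-6,0],[120,61,-3,0],[175,90,0,0],[222,113,6,0],[222,113,12,0],[222,113,12,0],[220,113,55,0],[218,113,92,0],[218,113,92,0],[218,113,92,0]]' 0; python3 go.py 626.6 -72.7 145 1.571 634 -98 145 1.571 635 -137 145 1.571 625 -176 145 1.571 604 -209 145 1.571 573.5 -234.5 145 1.571 556 -243.5 145 1.571 545 -247.6 145 1.571
```

```text
at [ 512.7 -266.1  228.1] yaw 1.572 tilt 0.051 F [-0.5  0.6 -0.3] gap 0.7 t 44.5 q1,q6 [-0.5   1.07]
[220.5,112.5,14.5,0.001] n>=4
[216.5,112.4,93.4,0.001] n>=4
time: 45.78
eef_pos: [0.6266, -0.0454, 0.1499]
orientation: [0.707, 0.707, 0.019, -0.016]
contact_force: [-0.1, 1.0, 0.7]
finger_gap: 0.003
gripper_force: 0.0
at [626.6 -45.4 149.9] yaw 1.57 tilt 0.05 F [-0.1  1.   0.7] gap 0.003 t 45.8 q1,q6 [-0.1   1.47]
[-27.5,0.0,3.5,-0.001] n>=0
[-52.8,7.5,2.3,-0.001] n>=1
[-91.7,8.5,0.3,-0.001] n>=1
[-130.7,-1.5,-1.7,-0.001] n>=2
[-163.6,-22.4,-3.4,-0.001] n>=3
[-189.1,-52.9,-4.8,-0.001] n>=3
[-198.1,-70.4,-5.4,-0.001] n>=3
[-202.2,-81.4,-5.6,-0.001] n>=4
```

```bash
python3 -m jog '[[-14,0,3,0],[-27,0,3,0],[-40,4,3,0],[-53,8,2,0],[-72,8,1,0],[-92,9,0,0],[-111,4,-1,0],[-131,-1,-2,0],[-148,-12,-3,0],[-164,-22,-3,0],[-177,-37,-4,0],[-189,-53,-5,0],[-194,-62,-5,0],[-198,-70,-5,0],[-200,-76,-5,0],[-200,-76,-5,0],[-200,-76,-5,0]]' 0; python3 go.py 545 -247.6 147 1.57; python3 - <<'E'
from h import *
f=grab('scene');cv2.imwrite('pics/s3.png',cv2.resize(f['pixels'][200:320,80:240],(800,600),interpolation=2))
E
```

```text
time: 47.9
eef_pos: [0.5504, -0.2443, 0.1428]
orientation: [0.707, 0.707, 0.019, -0.017]
contact_force: [0.2, 0.3, 0.5]
finger_gap: 0.001
gripper_force: 0.0
at [ 550.4 -244.3  142.8] yaw 1.572 tilt 0.05 F [0.2 0.3 0.5] gap 0.001 t 47.9 q1,q6 [-0.44  1.13]
[-3.1,-5.4,-4.4,0.002] n>=0
```

View pics/s3.png

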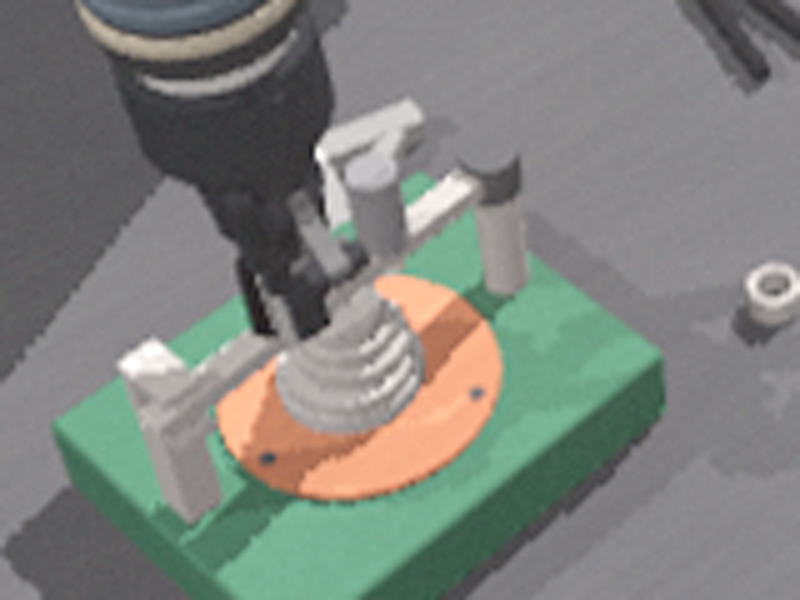

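The bar is entering the catch (scene crop, (200,390)). I push it home until the force shows the stop.

```bash
python3 -m jog '[[-2,-3,-1,0],[-3,-5,-1,0],[-3,-6,-1,0],[-3,-6,-1,0]]' 0; python3 go.py; python3 -m jog '[[0,-2,0,0],[0,-3,0,0],[0,-3,0,0]]' 0;python3 go.py;
```

```text
time: 48.45
eef_pos: [0.5442, -0.2477, 0.1437]
orientation: [0.707, 0.707, 0.019, -0.017]
contact_force: [0.8, -0.9, 0.5]
finger_gap: 0.003
gripper_force: 0.2
at [ 544.2 -247.7  143.7] yaw 1.571 tilt 0.05 F [ 0.8 -0.9  0.5] gap 0.003 t 48.5 q1,q6 [-0.45  1.12]
time: 48.82
eef_pos: [0.5424, -0.2478, 0.1439]
orientation: [0.707, 0.707, 0.02, -0.016]
contact_force: [6.4, -0.7, -3.1]
finger_gap: 0.003
gripper_force: 3.1
at [ 542.4 -247.8  143.9] yaw 1.572 tilt 0.05 F [ 6.4 -0.7 -3.1] gap 0.003 t 48.8 q1,q6 [-0.45  1.12]
```

```bash
python3 -m jog '[[0,-1,0,0],[0,-2,0,0],[0,-2,0,0],[0,-2,0,0]]' 0;python3 go.py; python3 -m jog '[[0,12,0,0],[0,30,0,0],[0,30,-50,0],[0,30,-90,0],[0,30,-90,0]]' 0; python3 - <<'E'
from h import *
f=grab('wrist');g=grab('scene');cv2.imwrite('pics/s4.png',np.hstack([cv2.resize(f['pixels'],(400,300)),cv2.resize(g['pixels'][205:325,80:240],(400,300),interpolation=2)]))
E
python3 go.py 420 365 230 -.195
```

```text
time: 49.32
eef_pos: [0.5423, -0.2477, 0.144]
orientation: [0.706, 0.707, 0.021, -0.015]
contact_force: [12.9, 0.5, -6.6]
finger_gap: -0.002
gripper_force: 6.8
at [ 542.3 -247.7  144. ] yaw 1.573 tilt 0.051 F [12.9  0.5 -6.6] gap -0.002 t 49.3 q1,q6 [-0.45  1.12]
time: 49.95
eef_pos: [0.5702, -0.2527, 0.2368]
orientation: [0.707, 0.707, 0.019, -0.015]
contact_force: [-0.8, -0.9, 0.2]
finger_gap: 0.0
gripper_force: 0.0
at [ 568.9 -252.   233.4] yaw 1.571 tilt 0.05 F [-0.4 -0.6 -0.5] gap -0.001 t 50.0 q1,q6 [-0.44  1.13]
[616.1,-148.7,34.1,-1.375] n>=10
```

View pics/s4.png

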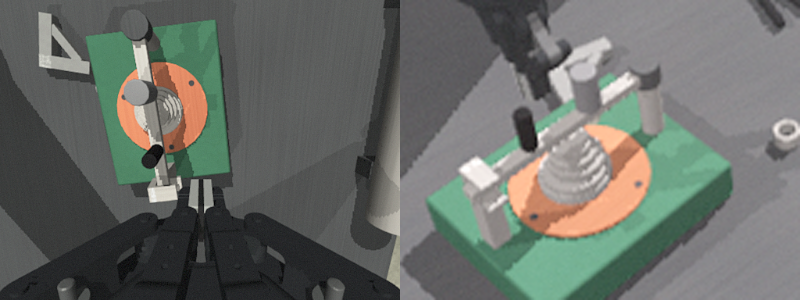

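The bridge is home: it stopped against the catch at 13 N, and in the scene crop the bar at (470,185) sits in the jaws. Next I switch the isolator on, pushing the grip from the robot's side.

```bash
python3 go.py 398 369 230 -.195; python3 -m jog '[[616,-169,34,-1.375],[616,-169,34,-1.375],[616,-169,34,-1.375],[616,-169,34,-1.375],[616,-169,34,-1.375],[616,-169,34,-1.375],[616,-169,34,-1.375],[616,-169,34,-1.375],[616,-169,34,-1.375],[616,-169,34,-1.375],[616,-169,34,-1.375],[616,-169,34,-1.375],[616,-169,34,-1.375],[616,-169,34,-1.375],[616,-169,34,-1.375],[616,-169,34,-1.375]]' 0; python3 go.py 398 369 117 -.195 504 348.5 117 -.195
```

```text
at [ 568.9 -252.   233.4] yaw 1.571 tilt 0.05 F [-0.4 -0.6 -0.5] gap -0.001 t 50.0 q1,q6 [-0.44  1.13]
[620.1,-170.7,34.3,-1.375] n>=10
time: 52.05
eef_pos: [0.4001, 0.3643, 0.2304]
orientation: [0.098, 0.995, 0.025, -0.001]
contact_force: [-0.2, -0.6, 0.2]
finger_gap: 0.002
gripper_force: 0.0
at [400.1 364.3 230.4] yaw 2.946 tilt 0.051 F [-0.2 -0.6  0.2] gap 0.002 t 52.0 q1,q6 [0.72 0.92]
[2.2,-1.5,113.5,-0.002] n>=2
[-105.8,-0.9,112.8,-0.002] n>=2
```

```bash
python3 -m jog '[[2,-1,50,0],[2,-1,100,0],[2,-1,113,0],[2,-1,113,0],[-10,-1,113,0],[-22,-1,113,0],[-34,-1,113,0],[-44,-1,113,0],[-54,-1,113,0],[-64,-1,113,0],[-74,-1,113,0],[-84,-1,113,0],[-94,-1,113,0],[-104,-1,113,0],[-104,-1,113,0],[-80,-1,113,0],[-50,-1,60,0],[0,-1,0,0],[0,-1,0,0],[0,-1,0,0]]' 0; python3 go.py; python3 - <<'E'
from h import *
f=grab('top');g=grab('scene');cv2.imwrite('pics/s5.png',np.hstack([cv2.resize(f['pixels'][140:250,150:470],(480,300)),cv2.resize(g['pixels'][130:210,260:360],(310,300),interpolation=2)]))
E
```

```text
time: 54.55
eef_pos: [0.3994, 0.3643, 0.2309]
orientation: [0.097, 0.995, 0.026, -0.0]
contact_force: [0.5, 0.3, -0.6]
finger_gap: 0.001
gripper_force: 0.0
at [399.4 364.3 230.9] yaw 2.948 tilt 0.052 F [ 0.5  0.3 -0.6] gap 0.001 t 54.5 q1,q6 [0.72 0.91]
```

View pics/s5.png

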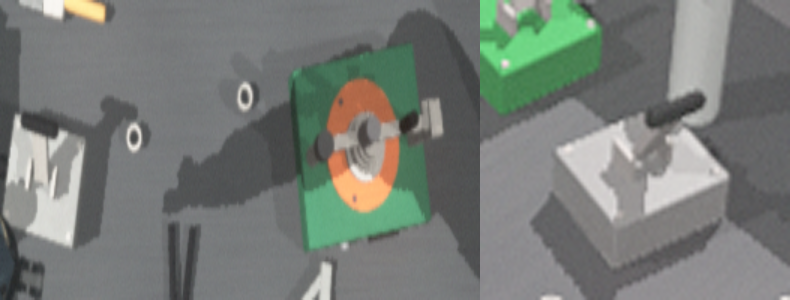

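The grey lever leans to +x again, with its grip at (40,127) in the top crop, so the isolator is on. The bar lies in the catch over the stack and the robot touches nothing.

```bash
python3 -c "
from station import bot
print(bot.hand_in())"
```

```text
the job is handed in; nothing more can be done
None
```

The job is handed in after about 55 s of robot time: all five discs are stacked largest to smallest on the plate, the bridge is home in its catch and the isolator is back on; disc68 sits about 4 mm off centre (limit 7 mm), and the hand-in gave no verdict.

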